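Snug the specimen clamp with the long socket key

ROBOT

A 6-joint arm with a two-finger parallel gripper is mounted at the origin on the work surface. World frame = base frame: x ahead of the robot, y to its left, z up, the work surface at z = 0. Lengths are in m, angles in rad, forces in N, time in s.
With the tool pointing down it reaches from about 0.25 to 0.725 m from the base axis. Payload 4 kg.
Tool frame: the origin (TCP) lies on the centre line of the jaws, within the pads' length; the fingertips stand 25 mm ahead of it and the grasp point (between the pads) lies 6 mm ahead of it; z points along the fingers, y is the line along which they close (so a half turn about z gives the same grasp; the last joint's range is limited). The gripper opens to 85 mm and grips with 20 to 120 N. Pads are 22 mm wide; open, the fingers measure 114 mm over their backs; the gripper's body (76 mm by 85 mm) begins 54 mm behind the grasp point. The pads swing forward as they close: fully open they stand 13 mm farther back than shut.
Start: joints at [1.165, 0.241, 0.005, 1.335, 0, 1.571], TCP at [0.197, 0.459, 0.256] pointing down, gripper open.
Joint ranges: [-2.72, 2.72], [-1.05, 1.87], [-1.09, 1.28], [-1.99, 2.15], [-1.42, 1.44], [-3.14, 3.14]. Speed limits (rad/s): [2.79, 2.79, 3.14, 3.14, 3.14, 3.14].

INTERFACE

Orientations are given as [roll, pitch, yaw] about the fixed x, y, z axes, in that order (R = Rz(yaw) Ry(pitch) Rx(roll)).
In Python, from bench import arm gives the robot as it stands.
- The arm moves only by the tool arm_command, never from a script. Its argument "moves" is a list of rows, each an object of numbers: "fingers": the gripper's target within -1 to 1 (fully open at 1, half-way at 0, shut at -1); "dx", "dy", "dz": the shift along the tool's x, y, z in m; "turn": the turn about the tool's z in rad. In form: [{"fingers": .., "dx": .., "dy": .., "dz": .., "turn": ..}, ...]. A call has 1 to 10 rows; each row is the pose to reach, as a shift and turn from the pose commanded when the call began, along the tool's axes at that moment; what a row does not reach only later rows make up. A row lasts 1/8 s, in which the tool goes at most 62.5 mm and 10.7 degrees, less where a joint would pass 70% of its speed; a pose out of reach is approached as far as the arm can. A call with a gripper value outside its range is refused whole. The fingers move at their own pace and stop on an object; "force" is the grip in N (left out, the last holds). Time passes only in rows, so rows that repeat a pose let the fingers close. It gives the time, the measured TCP pose, the force, the opening and the grip force at its end, in the units of the state.
- arm.sense(): the state, without advancing time (a new reading comes with each control period).
- arm.read_camera(name): name is "side" or "top"; returns a dict with "frame" (400x640x3 uint8, red, green, blue), "z_map" (400x640 float32, m along the optical axis (not along the pixel's ray), 0 where there is no reading), "fx", "fy", "cx", "cy" (pixels), "k1" (the pictures are not rectified: a ray, as slopes to the right and down, at radius r is drawn at 1 + k1 r^2 times it, then the intrinsics apply), "origin" and "orientation" of the camera in the world. Camera axes: x right, y up, looking along -z (the intrinsics and any distortion apply to the point x, -y, -z); pixel columns grow to the right and rows downward; lengths in m; the calibration is good to about 2 mm. A picture is of the moment at which its call begins.
- arm.hand_in(): hands the job in; it is judged then, once.
The state is a dict: "clock": time; "qpos": joint angles; "dq": joint speeds; "tau": joint torques, N m; "position": TCP position; "ee_rot": TCP orientation; "contact_force": force on the tool from outside, world axes, zero at the start; "wrist_torque": the same for the moment, N m; "finger_gap": opening from 0.0 (shut) to 1.0 (fully open); "grip_force": force on a finger pad.
Only numpy, scipy, OpenCV 4.12 (cv2) and the standard library are available. Lean on these libraries where they do the work, as an engineer would, in place of code of your own. Each camera call takes 0.05 s, during which the arm holds its last target. There are 200 camera calls.

TASK

Take the long socket key out of its wooden stand, put it down the deep bore of the specimen clamp until its socket is fully home over the square nut at the bottom, and turn it clockwise until the nut comes to its stop and the jaw is closed on the stone. Feel for the nut and go gently: never press or wrench hard on the clamp. Then stand the key back in its stand and let go, leaving the mug, the camera and the loose stone alone.

Things in the scene. Friction and masses are not known exactly. Their poses are not given: they have to be found in the camera images.
- key_grip (a point): Centre of the black grip block on top of the loose long socket key (about 0.4 kg, 158 mm long). The block is 50 mm long along this frame's x, 22 mm wide along y (grasp across it), 36 mm high along z. z points up along the key's 15 mm thick shaft. The foot of the key's socket is 140 mm below this point
- key_foot (a point): Centre of the lower rim of the key's socket, the key's lowest point. The steel socket is round outside, 34 mm across, 36 mm high, with a square hole 20 mm wide and 22 mm deep opening downward, its flats square to the key's x and y. Same axes as key_grip
- bore (a point): Centre of the mouth of the bore in the top of the clamp's grey tower, 110 mm above the table; x and y run parallel to the tower's sides (64 mm square), z up. The bore is round, 40 mm across, straight down, 90 mm deep. The clamp is fixed to the table; jaws and stone reach 170 mm along +y from this axis, up to 82 mm high, on a 12 mm base 110 mm wide
- bore_floor (a point): Centre of the bore's floor, 90 mm below its mouth; axes fixed to the tower as for bore, not to the nut. Here sits a dark square nut, 18 mm across flats, 16 mm high, top edges bevelled, that only turns. Its angle is hidden: flats at first up to 26 degrees either way from the tower's sides. The socket rests on the nut, 13 to 16 mm above this point, and drops to the floor when within about 6 degrees
- jaw (a joint): Travel of the clamp's jaw to the stone (m): 0 open, 0.006 closed, where the nut meets its springy stop. 4 mm per radian of clockwise turn (from above) of the nut; stays where left; needs 0.5 to 1.4 rad. The nut turns against a friction of about 0.08 N m; past the stop the moment climbs by 0.1 N m per 0.1 rad; 0.2 N m is plenty, 0.4 too hard (contact forces of key on clamp over 60 N in all)
- stand_hole (a point): Centre of the mouth of the round hole in the top of the key's wooden stand (a block 100 mm square and 58 mm high, fixed to the table; z up). The hole is 44 mm across and 48 mm deep; the key stands upright in it on its socket's foot, at any angle
- mug_mid (a point): Middle of a white mug, 80 mm across and 90 mm high, bystander
- camera_mid (a point): Middle of a black camera, 130 mm wide, 106 mm high, bystander; its lens reaches 71 mm along its -x
- find_mid (a point): Middle of a loose dark stone about 76 mm across and 45 mm high, on tissue, bystander
There are look-alikes about, which are no part of the job. Of the things that look like the part that bears key_grip, the smaller one is meant.

How it is judged:
On the way, in this order (a step that is already met when the one before it is completed fails the run):
1. the key's socket is fully home over the nut (horizontal distance between key_foot and bore below 0.006 m and z of key_foot in the frame of bore below -0.083 m), for 0.2 s.
2. the jaw is closed on the stone, turned with the key still home on the nut (value of joint jaw above 0.0056 m and horizontal distance between key_foot and bore below 0.006 m and z of key_foot in the frame of bore below -0.08 m), for 0.1 s.
At the end, for the whole second after the job is handed in: The jaw is closed on the stone (travel above 5.6 mm of 6), and the key stands released and at rest in its stand: foot within 8 mm of the hole's axis and at least 42 mm below its mouth, tilted less than 0.15 rad (value of joint jaw above 0.0056 m and horizontal distance between key_foot and stand_hole below 0.008 m and z of key_foot in the frame of stand_hole below -0.042 m and angle between key_grip's own z axis and vertical below 0.15 rad and linear speed of key below 0.03 m/s); the robot touches nothing.
It fails at once if the key presses or wrenches on the clamp with more than 60 N in all (contact forces summed) (contact force between key and clamp above 60 N).
It fails at once if the mug is moved more than 20 mm (distance of mug_mid from where it was at the start of the episode above 0.02 m).
It fails at once if the camera is moved more than 20 mm (distance of camera_mid from where it was at the start of the episode above 0.02 m).
It fails at once if the loose stone is moved more than 20 mm (distance of find_mid from where it was at the start of the episode above 0.02 m).
It also fails if it takes over 72 s, if anything falls off the work surface, if the arm or the gripper's body presses on something with over 40 N, if the wrist force passes 120 N, or if a joint passes its speed limit or range.

## Working session

There is one attempt and no reset: what is moved stays moved. The work goes in short steps, Python scripts to look and compute and a tool call to move; the robot and the scene stay as the last step left them, time stands still between calls to the robot, and variables do not carry over. Pictures are saved under pics/ and viewed, at most 10 in all, crops included, and the job is handed in when it is done.

Besides the shell and the picture viewer there is one more tool, called after ">>>" in YAML: its name, and indented under it one key for each argument. arm_command: Moves the arm, as the interface text tells. Its arguments: {"type":"object","properties":{"moves":{"type":"array","items":{"type":"object","properties":{"fingers":{"type":"number"},"dx":{"type":"number"},"dy":{"type":"number"},"dz":{"type":"number"},"turn":{"type":"number"}}}},"force":{"type":"number"}},"required":["moves"]}

```bash
ls; mkdir -p pics; cat > h.py <<'E'
import numpy as np, cv2, pickle
from scipy.spatial.transform import Rotation as R
from bench import arm
def snap(n, f):
    c=arm.read_camera(n); pickle.dump(c,open(f'pics/{f}.pkl','wb')); cv2.imwrite(f'pics/{f}.png',c['frame'][:,:,::-1]); return c
def load(f): return pickle.load(open(f'pics/{f}.pkl','rb'))
def rot(c):
    o=np.array(c['orientation']); return o if o.shape==(3,3) else R.from_euler('xyz',o).as_matrix()
def ray(c,u,v):
    K=np.array([[c['fx'],0,c['cx']],[0,c['fy'],c['cy']],[0,0,1.]])
    p=cv2.undistortPoints(np.array([[[u,v]]],float),K,np.array([c['k1'],0,0,0.]))[0,0]
    return np.array([p[0],-p[1],-1.])
def at_depth(c,u,v,z=None):
    z=c['z_map'][int(round(v)),int(round(u))] if z is None else z
    return np.array(c['origin'])+rot(c)@(ray(c,u,v)*z)
def at_z(c,u,v,h):
    d=rot(c)@ray(c,u,v); o=np.array(c['origin']); return o+d*(h-o[2])/d[2]
def crop(c,f,x0,y0,x1,y1,s): cv2.imwrite(f'pics/{f}.png',cv2.resize(c['frame'][y0:y1,x0:x1,::-1],None,fx=s,fy=s,interpolation=cv2.INTER_CUBIC))
def cloud(c):
    v,u=np.mgrid[0:400,0:640]; K=np.array([[c['fx'],0,c['cx']],[0,c['fy'],c['cy']],[0,0,1.]])
    p=cv2.undistortPoints(np.stack([u,v],-1).reshape(-1,1,2).astype(float),K,np.array([c['k1'],0,0,0.]))[:,0]
    d=np.c_[p[:,0],-p[:,1],-np.ones(len(p))]*c['z_map'].reshape(-1,1)
    return (np.array(c['origin'])+d@rot(c).T).reshape(400,640,3)
E
python3 - <<'E'
from h import *
for n in ('top','side'):
    c=snap(n,n+'0'); print(n,{k:c[k] for k in c if k not in('frame','z_map')})
print(arm.sense())
E
```

```text
pics
top {'fx': 389.99467947449807, 'fy': 389.99467947449807, 'cx': 316.4307131833633, 'cy': 199.99931239751524, 'k1': -0.09472376066621774, 'origin': array([0.43021412, 0.02557259, 1.08291696]), 'orientation': array([ 0.19772028,  0.02000621, -1.56996   ])}
side {'fx': 376.3795816743228, 'fy': 376.3795816743228, 'cx': 315.9139222636191, 'cy': 202.7755852945668, 'k1': -0.0532289675219612, 'origin': array([0.47086028, 0.51337615, 0.73904157]), 'orientation': array([ 0.68780969,  0.00547482, -2.83902457])}
{'clock': 0.1, 'qpos': array([ 1.16502518e+00,  2.41330533e-01,  3.86291812e-03,  1.33521449e+00,
       -1.51982123e-05,  1.57079491e+00]), 'dq': array([-0.00011252, -0.00076633,  0.00355012,  0.00075806, -0.00054527,
       -0.00060563]), 'tau': array([ 3.71510669e-04, -3.73137510e+01,  2.53009951e+01,  1.08607707e-02,
        5.06574895e-05,  4.02016724e-06]), 'position': array([0.19716136, 0.45891744, 0.25550701]), 'ee_rot': array([-3.13970687e+00,  1.51955164e-05,  2.73582295e+00]), 'contact_force': array([-0.16829562, -0.05618991,  0.57633687]), 'wrist_torque': array([0.05142108, 0.01465554, 0.01427408]), 'grip_force': 0.0, 'finger_gap': 0.9979442449500758}
```

View pics/top0.png

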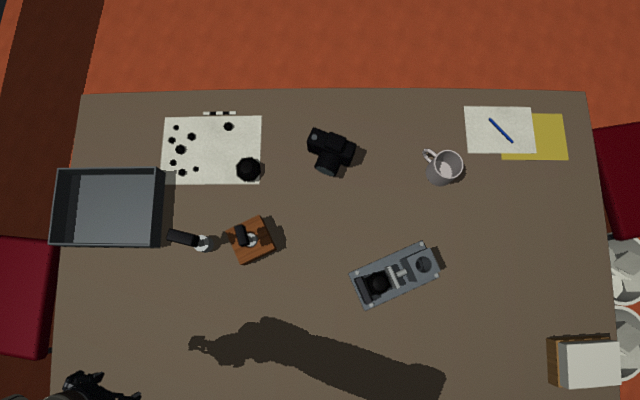

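View pics/side0.png

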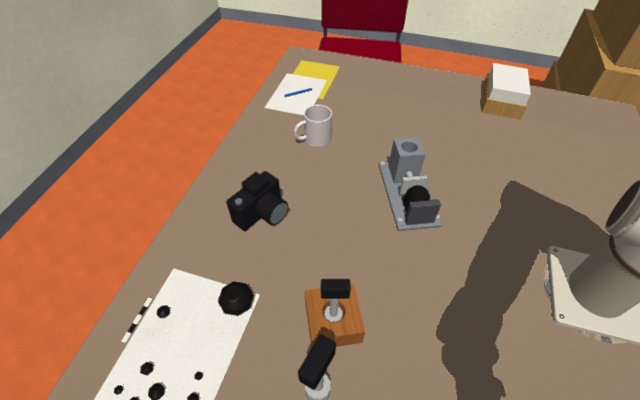

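The top view shows the stand key's grip at (243,234) and a second, larger key at (183,237). The clamp tower is at (424,264), the mug at (445,167), the camera at (331,150) and the loose stone at (248,169). In the side view the stand key's grip is at (335,289), the other key at (317,360) and the bore at (409,146). I'll confirm both in enlarged crops and measure.

```bash
python3 - <<'E'
from h import *
t=load('top0'); s=load('side0')
a=cv2.resize(t['frame'][195:280,155:290,::-1],(800,504),interpolation=cv2.INTER_CUBIC)
b=cv2.resize(s['frame'][270:400,260:390,::-1],(400,400)); 
d=cv2.resize(s['frame'][120:240,360:460,::-1],(400,480),interpolation=cv2.INTER_CUBIC)
cv2.imwrite('pics/cropA.png',a)
e=np.zeros((480,800,3),np.uint8); e[:400,:400]=b; e[:,400:]=d; cv2.imwrite('pics/cropB.png',e)
for c,n,bx in ((t,'topkey',(150,200,300,270)),(s,'sidekey',(290,270,380,400)),(t,'topclamp',(345,235,445,312)),(s,'sideclamp',(375,130,445,232))):
    P=cloud(c); x0,y0,x1,y1=bx
    q=P[y0:y1,x0:x1].reshape(-1,3); q=q[(q[:,2]>.02)]
    f=c['frame'][y0:y1,x0:x1].reshape(-1,3)[(P[y0:y1,x0:x1].reshape(-1,3)[:,2]>.02)]
    h,ed=np.histogram(q[:,2],bins=np.arange(.02,.26,.01)); print(n,dict(zip(ed.round(3),h)))
E
```

```text
topkey {np.float64(0.02): np.int64(115), np.float64(0.03): np.int64(131), np.float64(0.04): np.int64(282), np.float64(0.05): np.int64(773), np.float64(0.06): np.int64(542), np.float64(0.07): np.int64(66), np.float64(0.08): np.int64(11), np.float64(0.09): np.int64(3), np.float64(0.1): np.int64(3), np.float64(0.11): np.int64(0), np.float64(0.12): np.int64(0), np.float64(0.13): np.int64(5), np.float64(0.14): np.int64(21), np.float64(0.15): np.int64(16), np.float64(0.16): np.int64(155), np.float64(0.17): np.int64(80), np.float64(0.18): np.int64(17), np.float64(0.19): np.int64(19), np.float64(0.2): np.int64(334), np.float64(0.21): np.int64(0), np.float64(0.22): np.int64(0), np.float64(0.23): np.int64(0), np.float64(0.24): np.int64(0)}
sidekey {np.float64(0.02): np.int64(90), np.float64(0.03): np.int64(128), np.float64(0.04): np.int64(553), np.float64(0.05): np.int64(1868), np.float64(0.06): np.int64(59), np.float64(0.07): np.int64(26), np.float64(0.08): np.int64(27), np.float64(0.09): np.int64(28), np.float64(0.1): np.int64(25), np.float64(0.11): np.int64(22), np.float64(0.12): np.int64(7
[... 1163 characters left out ...]
), np.float64(0.03): np.int64(167), np.float64(0.04): np.int64(198), np.float64(0.05): np.int64(278), np.float64(0.06): np.int64(376), np.float64(0.07): np.int64(530), np.float64(0.08): np.int64(304), np.float64(0.09): np.int64(151), np.float64(0.1): np.int64(319), np.float64(0.11): np.int64(139), np.float64(0.12): np.int64(0), np.float64(0.13): np.int64(0), np.float64(0.14): np.int64(0), np.float64(0.15): np.int64(0), np.float64(0.16): np.int64(0), np.float64(0.17): np.int64(0), np.float64(0.18): np.int64(0), np.float64(0.19): np.int64(0), np.float64(0.2): np.int64(0), np.float64(0.21): np.int64(0), np.float64(0.22): np.int64(0), np.float64(0.23): np.int64(0), np.float64(0.24): np.int64(0)}
```

View pics/cropA.png

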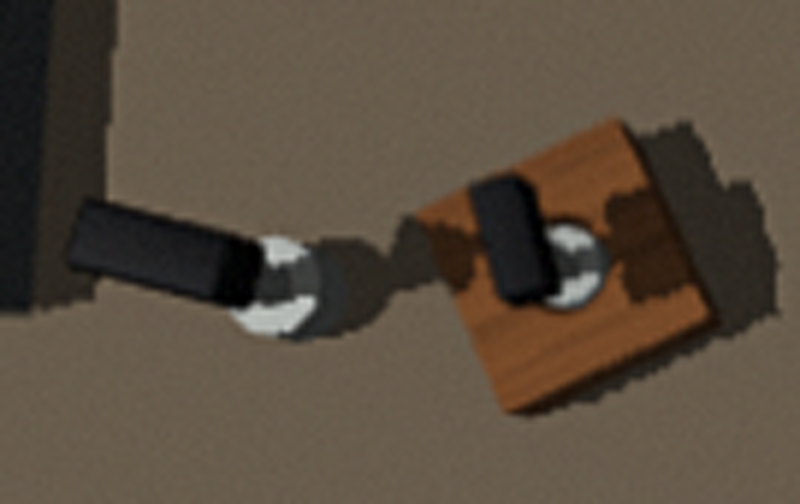

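View pics/cropB.png

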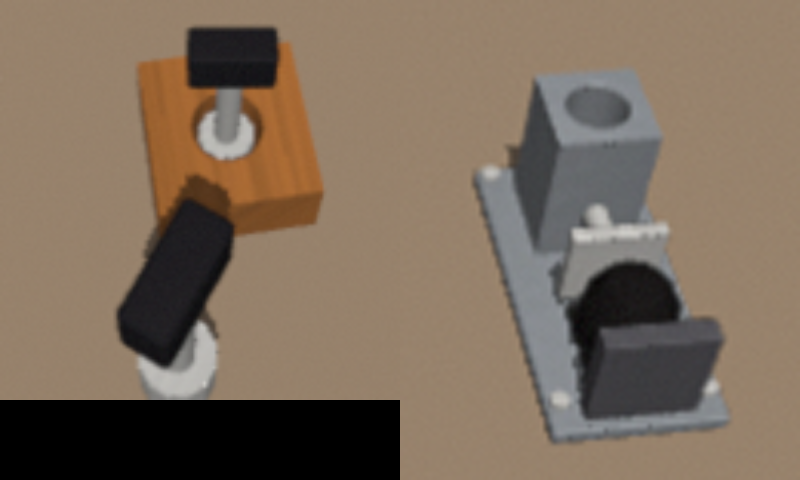

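The crops show two candidates. The key in the wooden stand (top (243,234), side (335,289)) has the shorter grip and a top near 0.165 m, which matches a 158 mm key on the hole's 10 mm floor. The loose one (top (183,237)) is larger and about 0.21 m high. So the stand key is the one meant.

```bash
python3 - <<'E'
from h import *
t=load('top0'); s=load('side0')
def box(c,P,m,n):
    q=P[m]; r=cv2.minAreaRect(q[:,:2].astype(np.float32)); print(n,len(q),'rect',np.round(r[0],4),np.round(r[1],4),round(r[2],1),'medz',np.median(q[:,2]).round(4),'mean',q.mean(0).round(4))
    return r
for c,n,kb,ob,cb,sb in ((t,'top',(228,215,256,252),(150,200,220,260),(405,240,445,290),(220,205,285,275)),(s,'side',(315,275,355,305),(290,330,345,400),(380,130,435,190),(295,275,375,355))):
    P=cloud(c); 
    def M(b,lo,hi):
        m=np.zeros((400,640),bool); m[b[1]:b[3],b[0]:b[2]]=1; return m&(P[...,2]>lo)&(P[...,2]<hi)
    box(c,P,M(kb,.158,.175),n+' key top'); box(c,P,M(ob,.192,.22),n+' other top')
    box(c,P,M(cb,.104,.118),n+' tower top'); box(c,P,M(sb,.053,.0625),n+' stand top')
    # hole: below tower top inside tower
    m=M(cb,.104,.118).astype(np.uint8); 
    cs,h=cv2.findContours(m,cv2.RETR_CCOMP,cv2.CHAIN_APPROX_NONE)
    for k,cc in enumerate(cs):
        if h[0][k][3]>=0 and cv2.contourArea(cc)>40:
            pts=np.array([at_z(c,u,v,.110) for u,v in cc[:,0]]); e=cv2.fitEllipse(pts[:,:2].astype(np.float32)); print('  bore',np.round(e[0],4),np.round(e[1],4))
    print(n,'table z',np.median(P[300:310,300:310,2]) if n=='top' else np.median(P[240:250,300:310,2]))
E
```

```text
top key top 207 rect [0.5318 0.2249] [0.05   0.0222] 17.5 medz 0.1691 mean [0.5307 0.2239 0.1687]
top other top 350 rect [0.5216 0.359 ] [0.0653 0.0289] 77.0 medz 0.2047 mean [0.5207 0.3563 0.2043]
top tower top 501 rect [ 0.462 -0.219] [0.0654 0.0656] 22.9 medz 0.1112 mean [ 0.4621 -0.2181  0.1111]
top stand top 1006 rect [0.5314 0.2245] [0.101  0.1018] 25.7 medz 0.0594 mean [0.5278 0.2203 0.0593]
  bore [ 0.4619 -0.2188] [0.0418 0.042 ]
top table z 0.0013317953954287143
side key top 407 rect [0.5307 0.2251] [0.0502 0.0219] 16.9 medz 0.1673 mean [0.5309 0.2266 0.1665]
side other top 983 rect [0.5213 0.3577] [0.0652 0.029 ] 77.0 medz 0.2029 mean [0.5206 0.3597 0.2025]
side tower top 394 rect [ 0.4615 -0.2187] [0.0656 0.0665] 22.6 medz 0.1094 mean [ 0.4613 -0.2168  0.1092]
side stand top 1856 rect [0.5311 0.2229] [0.1007 0.1008] 25.7 medz 0.0574 mean [0.5287 0.2329 0.0574]
  bore [ 0.4613 -0.2161] [0.0351 0.0418]
side table z 0.00016697830695688864
```

>>> arm_command:
  moves:
    - {"fingers":0.3,"dx":-0.06,"dy":-0.012,"dz":0,"turn":-0.15}
    - {"fingers":0.3,"dx":-0.12,"dy":-0.025,"dz":0,"turn":-0.15}
    - {"fingers":0.3,"dx":-0.18,"dy":-0.037,"dz":0,"turn":-0.15}
    - {"fingers":0.3,"dx":-0.24,"dy":-0.05,"dz":0,"turn":-0.15}
    - {"fingers":0.3,"dx":-0.3,"dy":-0.062,"dz":0,"turn":-0.15}
    - {"fingers":0.3,"dx":-0.36,"dy":-0.075,"dz":0,"turn":-0.15}
    - {"fingers":0.3,"dx":-0.399,"dy":-0.083,"dz":0,"turn":-0.15}
    - {"fingers":0.3,"dx":-0.399,"dy":-0.083,"dz":0,"turn":-0.15}
    - {"fingers":0.3,"dx":-0.399,"dy":-0.083,"dz":0,"turn":-0.15}

```text
clock: 1.23
position: [0.5306, 0.2256, 0.2556]
ee_rot: [-3.141, -0.002, 2.886]
contact_force: [-0.5, -0.1, -0.0]
finger_gap: 0.651
grip_force: 0.0
```

```bash
python3 - <<'E'
from h import *
print(arm.sense())
E
```

```text
{'clock': 1.225, 'qpos': array([4.01798552e-01, 3.96333983e-01, 2.21385491e-01, 1.39765549e+00,
       4.18374126e-04, 6.57806720e-01]), 'dq': array([ 0.02444361, -0.01562038, -0.00742028,  0.00017927, -0.00120261,
       -0.00140977]), 'tau': array([-8.14193096e-01, -4.45344436e+01,  2.57186007e+01, -4.46869084e-02,
       -4.25813778e-02, -7.91655093e-04]), 'position': array([0.53060048, 0.22558664, 0.25561303]), 'ee_rot': array([-3.14081856e+00, -1.68624510e-03,  2.88558346e+00]), 'contact_force': array([-0.46985094, -0.13958434, -0.01192294]), 'wrist_torque': array([-0.02494132,  0.05683568, -0.01508165]), 'grip_force': 0.0, 'finger_gap': 0.650617008552088}
```

>>> arm_command:
  moves:
    - {"fingers":0.2,"turn":-0.18}
    - {"fingers":0.2,"turn":-0.36}
    - {"fingers":0.2,"turn":-0.54}
    - {"fingers":0.2,"turn":-0.556}
    - {"fingers":0.2,"turn":-0.556,"dz":0.03}
    - {"fingers":0.2,"turn":-0.556,"dz":0.055}
    - {"fingers":0.2,"turn":-0.556,"dz":0.08}
    - {"fingers":0.2,"turn":-0.556,"dz":0.1}
    - {"fingers":0.2,"turn":-0.556,"dz":0.1}

```text
invalid input
```

```bash
python3 - <<'E'
from h import *
c=snap('side','side1'); crop(c,'grasp',285,220,395,320,6)
print(arm.sense())
E
```

```text
{'clock': 1.275, 'qpos': array([4.02769624e-01, 3.95648106e-01, 2.21209726e-01, 1.39759749e+00,
       3.74611898e-04, 6.57750886e-01]), 'dq': array([ 1.59566136e-02, -1.03288976e-02, -1.03981096e-03, -2.20065802e-03,
       -1.19726059e-03, -8.85971257e-05]), 'tau': array([-6.43197019e-01, -4.45203674e+01,  2.56158543e+01, -2.14160368e-02,
       -2.90438882e-02,  1.57984457e-03]), 'position': array([0.5303256 , 0.22606486, 0.25594053]), 'ee_rot': array([-3.14113133e+00, -1.20994709e-03,  2.88661088e+00]), 'contact_force': array([-0.96816036,  0.2770712 , -0.31560846]), 'wrist_torque': array([-0.02461055, -0.0334443 ,  0.02709545]), 'grip_force': 0.0, 'finger_gap': 0.6558083208182782}
```

View pics/grasp.png

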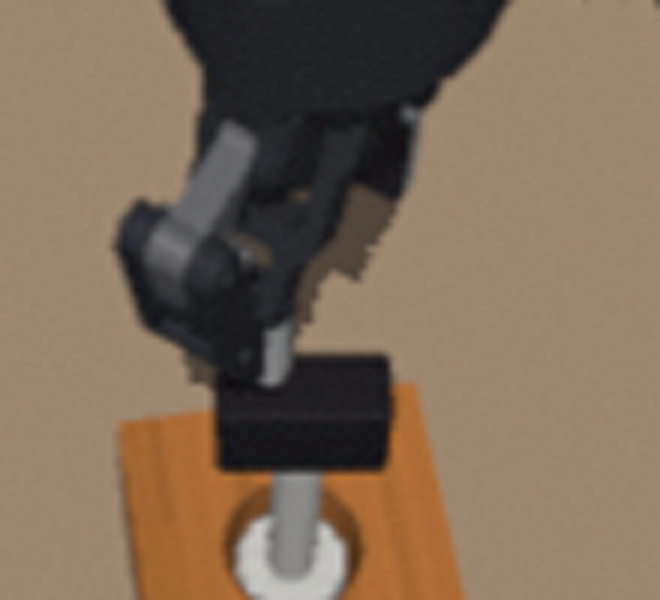

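The call was refused because rows need all their fields. The picture shows the open fingers still above the grip, as before. I'll resend with complete rows.

>>> arm_command:
  moves:
    - {"fingers":0.2,"dx":0,"dy":-0.001,"dz":0,"turn":-0.18}
    - {"fingers":0.2,"dx":0,"dy":-0.001,"dz":0,"turn":-0.36}
    - {"fingers":0.2,"dx":0,"dy":-0.001,"dz":0,"turn":-0.54}
    - {"fingers":0.2,"dx":0,"dy":-0.001,"dz":0,"turn":-0.556}
    - {"fingers":0.2,"dx":0,"dy":-0.001,"dz":0.03,"turn":-0.556}
    - {"fingers":0.2,"dx":0,"dy":-0.001,"dz":0.055,"turn":-0.556}
    - {"fingers":0.2,"dx":0,"dy":-0.001,"dz":0.08,"turn":-0.556}
    - {"fingers":0.2,"dx":0,"dy":-0.001,"dz":0.1,"turn":-0.556}
    - {"fingers":0.2,"dx":0,"dy":-0.001,"dz":0.1,"turn":-0.556}

```text
clock: 2.4
position: [0.5291, 0.2247, 0.1547]
ee_rot: [-3.141, -0.004, -2.842]
contact_force: [0.0, -0.1, 1.0]
finger_gap: 0.597
grip_force: 0.0
```

```bash
python3 - <<'E'
from h import *
c=snap('side','side2'); crop(c,'grasp2',285,220,395,320,6)
s=arm.sense(); print(s['position'],s['ee_rot'],s['contact_force'])
E
```

```text
[0.53009785 0.22502589 0.15606298] [-3.14153244e+00 -1.51995942e-03 -2.84190494e+00] [0.172562   0.2124086  0.42309211]
```

View pics/grasp2.png

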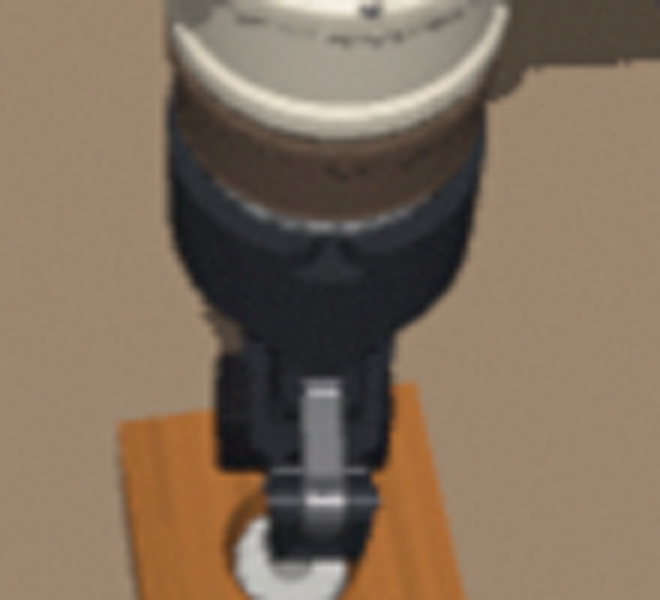

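The fingers are astride the grip with the yaw at the key's 197°, so I'll close now.

>>> arm_command:
  force: 60
  moves:
    - {"fingers":-1,"dx":0,"dy":0,"dz":0,"turn":0}
    - {"fingers":-1,"dx":0,"dy":0,"dz":0,"turn":0}
    - {"fingers":-1,"dx":0,"dy":0,"dz":0,"turn":0}
    - {"fingers":-1,"dx":0,"dy":0,"dz":0,"turn":0}
    - {"fingers":-1,"dx":0,"dy":0,"dz":0,"turn":0}
    - {"fingers":-1,"dx":0,"dy":0,"dz":0,"turn":0}

```text
clock: 3.2
position: [0.5318, 0.2249, 0.1578]
ee_rot: [3.141, 0.003, -2.842]
contact_force: [-0.5, -0.4, 5.7]
finger_gap: 0.248
grip_force: 59.6
```

```bash
python3 - <<'E'
from h import *
for i in range(3):
    arm.read_camera('top'); s=arm.sense(); print(s['position'],s['ee_rot'],s['contact_force'],s['wrist_torque'],s['finger_gap'],s['grip_force'])
E
```

```text
[0.5317767  0.22485561 0.1577617 ] [ 3.14136783e+00  2.72093750e-03 -2.84176423e+00] [-0.33057163 -1.49454248  5.83039367] [-0.12562025  0.13704709  0.00755287] 0.2525261534663166 59.61153209209442
[0.53180767 0.22487565 0.15778694] [ 3.14137110e+00  2.82268977e-03 -2.84178421e+00] [-0.15082003 -0.95187078  6.63728516] [-0.15577634  0.06078364 -0.01006647] 0.24629276506055414 59.609888792037964
[0.53179748 0.22486771 0.15776764] [ 3.14138213e+00  2.80461162e-03 -2.84172415e+00] [ 0.09301442 -0.11070427  6.21992097] [-0.09698191  0.12321178 -0.02281626] 0.245382982000813 59.61070239543915
```

>>> arm_command:
  moves:
    - {"fingers":-1,"dx":0,"dy":0,"dz":-0.03,"turn":0}
    - {"fingers":-1,"dx":0,"dy":0,"dz":-0.06,"turn":0}
    - {"fingers":-1,"dx":0,"dy":0,"dz":-0.09,"turn":0}
    - {"fingers":-1,"dx":0,"dy":0,"dz":-0.12,"turn":0}
    - {"fingers":-1,"dx":0,"dy":0,"dz":-0.14,"turn":0}
    - {"fingers":-1,"dx":0,"dy":0,"dz":-0.14,"turn":0}
    - {"fingers":-1,"dx":0,"dy":0,"dz":-0.14,"turn":0}

```text
clock: 4.22
position: [0.5303, 0.2244, 0.2944]
ee_rot: [-3.141, -0.003, -2.841]
contact_force: [-1.3, 0.4, -5.9]
finger_gap: 0.251
grip_force: 59.7
```

>>> arm_command:
  moves:
    - {"fingers":-1,"dx":0.02,"dy":-0.04,"dz":0,"turn":-0.06}
    - {"fingers":-1,"dx":0.044,"dy":-0.09,"dz":0,"turn":-0.12}
    - {"fingers":-1,"dx":0.07,"dy":-0.14,"dz":0,"turn":-0.18}
    - {"fingers":-1,"dx":0.094,"dy":-0.19,"dz":0,"turn":-0.24}
    - {"fingers":-1,"dx":0.118,"dy":-0.24,"dz":0,"turn":-0.3}
    - {"fingers":-1,"dx":0.142,"dy":-0.29,"dz":0,"turn":-0.36}
    - {"fingers":-1,"dx":0.167,"dy":-0.34,"dz":0,"turn":-0.42}
    - {"fingers":-1,"dx":0.187,"dy":-0.38,"dz":0,"turn":-0.48}
    - {"fingers":-1,"dx":0.198,"dy":-0.403,"dz":0,"turn":-0.516}
    - {"fingers":-1,"dx":0.198,"dy":-0.403,"dz":0,"turn":-0.516}

```text
clock: 5.48
position: [0.4597, -0.2203, 0.2944]
ee_rot: [3.138, -0.001, -2.329]
contact_force: [0.0, 0.3, -4.2]
finger_gap: 0.253
grip_force: 60.2
```

```bash
python3 - <<'E'
from h import *
t=snap('top','top3'); c=snap('side','side3'); 
a=cv2.resize(c['frame'][60:200,340:480,::-1],(560,560),interpolation=cv2.INTER_CUBIC)
cv2.imwrite('pics/over.png',a)
s=arm.sense(); print(s['position'],s['ee_rot'],s['contact_force'],s['wrist_torque'],s['finger_gap'],s['grip_force'])
P=cloud(c); Q=P[60:200,340:480].reshape(-1,3); f=c['frame'][60:200,340:480].reshape(-1,3).astype(int)
for lo in np.arange(.11,.3,.01):
    m=(Q[:,2]>lo)&(Q[:,2]<lo+.01)&(np.hypot(Q[:,0]-.4617,Q[:,1]+.2187)<.06); 
    if m.sum()>3: print(lo.round(2),m.sum(),Q[m].mean(0).round(4),f[m].mean(0).round(0))
E
```

```text
[ 0.46029193 -0.218495    0.29487021] [ 3.13852090e+00 -3.46156812e-04 -2.32628924e+00] [ 0.62399495  0.72745903 -4.15940636] [ 0.01959596 -0.00517715 -0.00623816] 0.24920861117584955 60.177844762802124
0.11 129 [ 0.4639 -0.2105  0.111 ] [127. 130. 134.]
0.14 16 [ 0.4571 -0.2079  0.1481] [116. 115. 112.]
0.15 51 [ 0.4589 -0.2069  0.155 ] [123. 122. 120.]
0.16 50 [ 0.4579 -0.2069  0.1649] [124. 123. 120.]
0.17 55 [ 0.4585 -0.207   0.1751] [123. 122. 119.]
0.18 97 [ 0.4582 -0.2154  0.1832] [163. 161. 158.]
0.19 24 [ 0.4581 -0.2152  0.1944] [125. 124. 121.]
0.2 24 [ 0.4582 -0.2146  0.2042] [124. 122. 119.]
0.21 28 [ 0.458  -0.2146  0.2149] [122. 121. 118.]
0.22 25 [ 0.4581 -0.2149  0.2251] [123. 121. 118.]
0.23 28 [ 0.4581 -0.2152  0.2352] [126. 123. 119.]
0.24 22 [ 0.4581 -0.2143  0.2448] [110. 109. 106.]
0.25 27 [ 0.4588 -0.2155  0.2544] [93. 92. 90.]
0.26 7 [ 0.459  -0.2124  0.2634] [80. 79. 78.]
0.27 63 [ 0.4629 -0.2035  0.2756] [46. 43. 44.]
0.28 86 [ 0.4593 -0.2027  0.2847] [39. 38. 39.]
0.29 100 [ 0.4613 -0.2026  0.2951] [41. 39. 40.]
```

View pics/over.png

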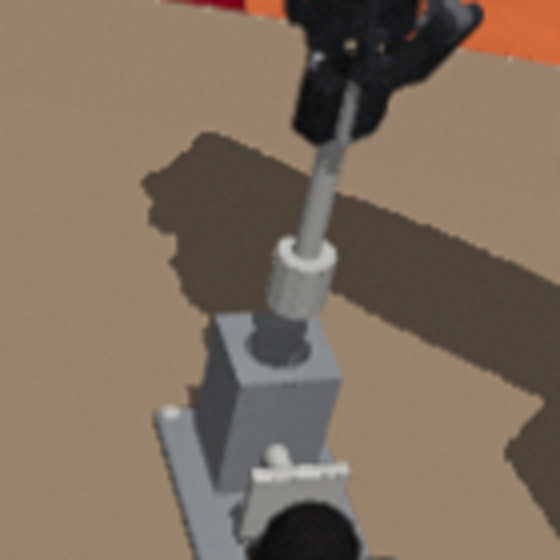

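The key hangs upright at crop (300,280), just over the bore mouth at (280,350). I'll let it settle, then fit the axis by cylinder against the tower in the same picture.

>>> arm_command:
  moves:
    - {"fingers":-1,"dx":0,"dy":0,"dz":0,"turn":0}
    - {"fingers":-1,"dx":0,"dy":0,"dz":0,"turn":0}
    - {"fingers":-1,"dx":0,"dy":0,"dz":0,"turn":0}
    - {"fingers":-1,"dx":0,"dy":0,"dz":0,"turn":0}

```text
clock: 6.08
position: [0.4611, -0.2185, 0.2964]
ee_rot: [-3.141, 0.0, -2.325]
contact_force: [-0.2, 0.2, -4.7]
finger_gap: 0.247
grip_force: 60.2
```

```bash
cat > keyfit.py <<'E'
from h import *
from scipy.optimize import least_squares
def cyl(Q,r,g):
    return least_squares(lambda p:np.hypot(Q[:,0]-p[0],Q[:,1]-p[1])-r,g,loss='soft_l1',f_scale=.001).x
def keyaxis(c,tcp):
    P=cloud(c).reshape(-1,3); d=np.hypot(P[:,0]-tcp[0],P[:,1]-tcp[1]); f=tcp[2]-.1478
    a=cyl(P[(d<.03)&(P[:,2]>f+.006)&(P[:,2]<f+.032)],.017,tcp[:2]); b=cyl(P[(d<.022)&(P[:,2]>f+.042)&(P[:,2]<f+.10)],.0075,tcp[:2])
    return a,b
E
python3 - <<'E'
from keyfit import *
for n in ('side','side','top'):
    c=arm.read_camera(n); s=arm.sense(); a,b=keyaxis(c,s['position']); print(n,'tcp',s['position'].round(4),s['ee_rot'].round(4),'socket',a.round(4),'shaft',b.round(4))
E
```

```text
side tcp [ 0.4611 -0.2187  0.2964] [-3.1414e+00  1.0000e-04 -2.3250e+00] socket [ 0.4595 -0.2197] shaft [ 0.4594 -0.2203]
side tcp [ 0.461  -0.2187  0.2964] [-3.1415  0.     -2.3252] socket [ 0.4597 -0.22  ] shaft [ 0.4593 -0.2204]
top tcp [ 0.461  -0.2188  0.2964] [-3.1415  0.     -2.3252] socket [ 0.4606 -0.2197] shaft [ 0.4603 -0.2202]
```

>>> arm_command:
  moves:
    - {"fingers":-1,"dx":-0.002,"dy":-0.0005,"dz":0,"turn":0}
    - {"fingers":-1,"dx":-0.002,"dy":-0.0005,"dz":0.015,"turn":0}
    - {"fingers":-1,"dx":-0.002,"dy":-0.0005,"dz":0.028,"turn":0}
    - {"fingers":-1,"dx":-0.002,"dy":-0.0005,"dz":0.036,"turn":0}
    - {"fingers":-1,"dx":-0.002,"dy":-0.0005,"dz":0.042,"turn":0}
    - {"fingers":-1,"dx":-0.002,"dy":-0.0005,"dz":0.048,"turn":0}
    - {"fingers":-1,"dx":-0.002,"dy":-0.0005,"dz":0.054,"turn":0}
    - {"fingers":-1,"dx":-0.002,"dy":-0.0005,"dz":0.054,"turn":0}

```text
clock: 7.22
position: [0.4624, -0.2176, 0.2418]
ee_rot: [3.141, -0.0, -2.325]
contact_force: [-0.6, -0.4, -4.5]
finger_gap: 0.25
grip_force: 60.2
```

```bash
python3 - <<'E'
from keyfit import *
for n in ('side','top'):
    c=arm.read_camera(n); s=arm.sense(); 
    P=cloud(c).reshape(-1,3); t=s['position']; d=np.hypot(P[:,0]-t[0],P[:,1]-t[1]); f=t[2]-.1478
    b=cyl(P[(d<.022)&(P[:,2]>f+.042)&(P[:,2]<f+.10)],.0075,t[:2])
    print(n,'tcp',t.round(4),s['ee_rot'].round(4),'shaft',b.round(4),s['contact_force'].round(2),s['wrist_torque'].round(3))
E
```

```text
side tcp [ 0.4626 -0.2177  0.2422] [ 3.1413e+00 -1.0000e-04 -2.3253e+00] shaft [ 0.4609 -0.219 ] [ 0.24 -0.18 -4.86] [ 0.048 -0.056  0.024]
top tcp [ 0.4628 -0.2178  0.2425] [-3.1413e+00  1.0000e-04 -2.3254e+00] shaft [ 0.462  -0.2187] [-0.13 -0.19 -3.89] [-0.    -0.011 -0.029]
```

>>> arm_command:
  moves:
    - {"fingers":-1,"dx":-0.0003,"dy":0,"dz":0.01,"turn":0}
    - {"fingers":-1,"dx":-0.0003,"dy":0,"dz":0.02,"turn":0}
    - {"fingers":-1,"dx":-0.0003,"dy":0,"dz":0.03,"turn":0}
    - {"fingers":-1,"dx":-0.0003,"dy":0,"dz":0.038,"turn":0}
    - {"fingers":-1,"dx":-0.0003,"dy":0,"dz":0.045,"turn":0}
    - {"fingers":-1,"dx":-0.0003,"dy":0,"dz":0.05,"turn":0}
    - {"fingers":-1,"dx":-0.0003,"dy":0,"dz":0.053,"turn":0}
    - {"fingers":-1,"dx":-0.0003,"dy":0,"dz":0.053,"turn":0}

```text
clock: 8.32
position: [0.4629, -0.2175, 0.1892]
ee_rot: [3.141, -0.0, -2.325]
contact_force: [-0.3, 0.1, -4.0]
finger_gap: 0.248
grip_force: 60.2
```

>>> arm_command:
  moves:
    - {"fingers":-1,"dx":0,"dy":0,"dz":0.001,"turn":0}
    - {"fingers":-1,"dx":0,"dy":0,"dz":0.002,"turn":0}
    - {"fingers":-1,"dx":0,"dy":0,"dz":0.003,"turn":0}
    - {"fingers":-1,"dx":0,"dy":0,"dz":0.004,"turn":0}
    - {"fingers":-1,"dx":0,"dy":0,"dz":0.004,"turn":0}

```text
clock: 8.95
position: [0.4629, -0.2175, 0.1852]
ee_rot: [3.141, -0.0, -2.325]
contact_force: [0.8, -0.7, -4.2]
finger_gap: 0.251
grip_force: 60.2
```

>>> arm_command:
  moves:
    - {"fingers":-1,"dx":0,"dy":0,"dz":0.001,"turn":0}
    - {"fingers":-1,"dx":0,"dy":0,"dz":0.002,"turn":0}
    - {"fingers":-1,"dx":0,"dy":0,"dz":0.002,"turn":0}

```text
clock: 9.32
position: [0.463, -0.2176, 0.1833]
ee_rot: [-3.141, 0.0, -2.325]
contact_force: [0.4, 0.2, -5.0]
finger_gap: 0.246
grip_force: 60.2
```

>>> arm_command:
  moves:
    - {"fingers":-1,"dx":0,"dy":0,"dz":0.001,"turn":0}
    - {"fingers":-1,"dx":0,"dy":0,"dz":0.0015,"turn":0}
    - {"fingers":-1,"dx":0,"dy":0,"dz":0.0015,"turn":0}

```text
clock: 9.7
position: [0.4631, -0.2178, 0.1822]
ee_rot: [-3.141, -0.0, -2.326]
contact_force: [-0.5, -0.8, -0.7]
finger_gap: 0.247
grip_force: 60.8
```

Contact with the nut came at TCP 0.182 m, with the force up about 3.5 N. I'll add a small preload and sweep clockwise.

>>> arm_command:
  moves:
    - {"fingers":-1,"dx":0,"dy":0,"dz":0.0008,"turn":0}
    - {"fingers":-1,"dx":0,"dy":0,"dz":0.0008,"turn":0.04}
    - {"fingers":-1,"dx":0,"dy":0,"dz":0.0008,"turn":0.08}
    - {"fingers":-1,"dx":0,"dy":0,"dz":0.0008,"turn":0.12}
    - {"fingers":-1,"dx":0,"dy":0,"dz":0.0008,"turn":0.12}

```text
clock: 10.32
position: [0.4632, -0.2179, 0.1815]
ee_rot: [-3.14, 0.0, -2.445]
contact_force: [-0.7, -0.7, 0.9]
finger_gap: 0.248
grip_force: 61.0
```

```bash
cat > st.py <<'E'
from h import *
s=arm.sense(); print(s['clock'],s['position'].round(4),s['ee_rot'].round(4),s['contact_force'].round(2),s['wrist_torque'].round(3))
E
python3 st.py
```

```text
10.325 [ 0.4632 -0.2179  0.1815] [-3.1401e+00  1.0000e-04 -2.4450e+00] [-0.72 -0.67  0.93] [-0.387  0.126  0.069]
```

>>> arm_command:
  moves:
    - {"fingers":-1,"dx":0,"dy":0,"dz":0.0003,"turn":0.04}
    - {"fingers":-1,"dx":0,"dy":0,"dz":0.0003,"turn":0.08}
    - {"fingers":-1,"dx":0,"dy":0,"dz":0.0003,"turn":0.12}
    - {"fingers":-1,"dx":0,"dy":0,"dz":0.0003,"turn":0.12}

```text
clock: 10.82
position: [0.4633, -0.2179, 0.181]
ee_rot: [-3.14, 0.0, -2.565]
contact_force: [0.6, -1.9, 0.2]
finger_gap: 0.247
grip_force: 60.8
```

```bash
python3 st.py
```

```text
10.825 [ 0.4633 -0.2179  0.181 ] [-3.1403e+00  3.0000e-04 -2.5646e+00] [ 0.61 -1.87  0.24] [-0.486  0.008 -0.03 ]
```

>>> arm_command:
  moves:
    - {"fingers":-1,"dx":0,"dy":0,"dz":0,"turn":0.04}
    - {"fingers":-1,"dx":0,"dy":0,"dz":0,"turn":0.08}
    - {"fingers":-1,"dx":0,"dy":0,"dz":0,"turn":0.12}
    - {"fingers":-1,"dx":0,"dy":0,"dz":0,"turn":0.12}

```text
clock: 11.32
position: [0.4633, -0.2178, 0.1806]
ee_rot: [-3.141, 0.0, -2.684]
contact_force: [0.6, -2.8, -1.4]
finger_gap: 0.248
grip_force: 60.4
```

```bash
python3 st.py
```

```text
11.325 [ 0.4633 -0.2178  0.1806] [-3.1408e+00  2.0000e-04 -2.6842e+00] [ 0.62 -2.8  -1.41] [-0.655 -0.347  0.006]
```

>>> arm_command:
  moves:
    - {"fingers":-1,"dx":0.0002,"dy":-0.0005,"dz":0.0005,"turn":0.03}
    - {"fingers":-1,"dx":0.0002,"dy":-0.0005,"dz":0.001,"turn":0.06}
    - {"fingers":-1,"dx":0.0002,"dy":-0.0005,"dz":0.001,"turn":0.1}
    - {"fingers":-1,"dx":0.0002,"dy":-0.0005,"dz":0.001,"turn":0.1}

```text
clock: 11.82
position: [0.4631, -0.218, 0.1795]
ee_rot: [3.141, 0.0, -2.785]
contact_force: [1.0, -2.0, -4.6]
finger_gap: 0.253
grip_force: 60.2
```

```bash
python3 st.py
```

```text
11.825 [ 0.4631 -0.218   0.1795] [ 3.1413e+00  3.0000e-04 -2.7853e+00] [ 0.98 -2.05 -4.64] [-0.48  -0.587 -0.004]
```

>>> arm_command:
  moves:
    - {"fingers":-1,"dx":0,"dy":-0.0004,"dz":0.0007,"turn":0}
    - {"fingers":-1,"dx":0,"dy":-0.0004,"dz":0.0014,"turn":0}
    - {"fingers":-1,"dx":0,"dy":-0.0004,"dz":0.002,"turn":0}
    - {"fingers":-1,"dx":0,"dy":-0.0004,"dz":0.002,"turn":0}

```text
clock: 12.32
position: [0.4629, -0.2184, 0.1775]
ee_rot: [3.141, -0.0, -2.785]
contact_force: [0.7, -1.2, -4.7]
finger_gap: 0.25
grip_force: 60.3
```

```bash
python3 st.py
```

```text
12.325 [ 0.4629 -0.2184  0.1775] [ 3.1412e+00 -5.0000e-04 -2.7854e+00] [ 0.67 -1.18 -4.7 ] [-0.429 -0.126 -0.036]
```

>>> arm_command:
  moves:
    - {"fingers":-1,"dx":0,"dy":-0.0002,"dz":0.0015,"turn":0}
    - {"fingers":-1,"dx":0,"dy":-0.0002,"dz":0.003,"turn":0}
    - {"fingers":-1,"dx":0,"dy":-0.0002,"dz":0.0045,"turn":0}
    - {"fingers":-1,"dx":0,"dy":-0.0002,"dz":0.0045,"turn":0}

```text
clock: 12.82
position: [0.463, -0.2185, 0.1729]
ee_rot: [3.141, -0.0, -2.785]
contact_force: [0.7, -0.6, -4.6]
finger_gap: 0.252
grip_force: 60.2
```

```bash
python3 st.py
```

```text
12.825 [ 0.463  -0.2185  0.1729] [ 3.1411e+00 -4.0000e-04 -2.7854e+00] [ 0.73 -0.56 -4.58] [-0.26  -0.171  0.003]
```

>>> arm_command:
  moves:
    - {"fingers":-1,"dx":0,"dy":-0.0002,"dz":0.0012,"turn":0}
    - {"fingers":-1,"dx":0,"dy":-0.0002,"dz":0.0024,"turn":0}
    - {"fingers":-1,"dx":0,"dy":-0.0002,"dz":0.0036,"turn":0}
    - {"fingers":-1,"dx":0,"dy":-0.0002,"dz":0.0036,"turn":0}

```text
clock: 13.32
position: [0.4631, -0.2187, 0.1694]
ee_rot: [3.141, -0.0, -2.785]
contact_force: [-0.1, -0.1, -5.4]
finger_gap: 0.253
grip_force: 60.2
```

>>> arm_command:
  moves:
    - {"fingers":-1,"dx":0,"dy":0,"dz":0.0007,"turn":0}
    - {"fingers":-1,"dx":0,"dy":0,"dz":0.0012,"turn":0}
    - {"fingers":-1,"dx":0,"dy":0,"dz":0.0012,"turn":0}

```text
clock: 13.7
position: [0.4632, -0.2188, 0.1683]
ee_rot: [3.141, -0.0, -2.785]
contact_force: [0.5, -0.1, -3.6]
finger_gap: 0.246
grip_force: 60.2
```

```bash
python3 st.py
```

```text
13.7 [ 0.4632 -0.2188  0.1683] [ 3.1414e+00 -1.0000e-04 -2.7854e+00] [ 0.45 -0.13 -3.57] [-0.019 -0.011  0.022]
```

The socket is home: the foot is near the floor and the side forces are gone. Now I'll turn clockwise and watch the z moment.

>>> arm_command:
  moves:
    - {"fingers":-1,"dx":0,"dy":0,"dz":0,"turn":0.05}
    - {"fingers":-1,"dx":0,"dy":0,"dz":0,"turn":0.1}
    - {"fingers":-1,"dx":0,"dy":0,"dz":0,"turn":0.15}
    - {"fingers":-1,"dx":0,"dy":0,"dz":0,"turn":0.2}
    - {"fingers":-1,"dx":0,"dy":0,"dz":0,"turn":0.25}
    - {"fingers":-1,"dx":0,"dy":0,"dz":0,"turn":0.3}
    - {"fingers":-1,"dx":0,"dy":0,"dz":0,"turn":0.3}

```text
clock: 14.58
position: [0.4635, -0.2192, 0.1686]
ee_rot: [-3.141, 0.001, -3.085]
contact_force: [0.6, -1.9, -4.1]
finger_gap: 0.251
grip_force: 60.1
```

```bash
python3 st.py; python3 st.py
```

```text
14.575 [ 0.4635 -0.2192  0.1686] [-3.1407e+00  6.0000e-04 -3.0848e+00] [ 0.63 -1.89 -4.12] [-0.329 -0.187 -0.009]
14.575 [ 0.4635 -0.2192  0.1686] [-3.1407e+00  6.0000e-04 -3.0848e+00] [ 0.63 -1.89 -4.12] [-0.329 -0.187 -0.009]
```

>>> arm_command:
  moves:
    - {"fingers":-1,"dx":0,"dy":0,"dz":0,"turn":0.05}
    - {"fingers":-1,"dx":0,"dy":0,"dz":0,"turn":0.1}
    - {"fingers":-1,"dx":0,"dy":0,"dz":0,"turn":0.15}
    - {"fingers":-1,"dx":0,"dy":0,"dz":0,"turn":0.2}
    - {"fingers":-1,"dx":0,"dy":0,"dz":0,"turn":0.2}

```text
clock: 15.2
position: [0.4635, -0.2194, 0.1686]
ee_rot: [-3.14, 0.001, 2.999]
contact_force: [0.4, -2.3, -5.2]
finger_gap: 0.248
grip_force: 60.0
```

```bash
python3 st.py; python3 -c "
from h import *
for i in range(4):
    arm.read_camera('top'); s=arm.sense(); print(s['wrist_torque'].round(3),s['contact_force'].round(1))"
```

```text
15.2 [ 0.4635 -0.2194  0.1686] [-3.1404e+00  8.0000e-04  2.9988e+00] [ 0.39 -2.34 -5.19] [-0.673 -0.226  0.035]
[-0.727 -0.209 -0.001] [ 0.9 -1.5 -5.4]
[-0.832 -0.287 -0.004] [-0.1 -2.1 -4.9]
[-0.847 -0.323  0.054] [ 0.2 -3.5 -5.5]
[-0.876 -0.292  0.046] [ 0.1 -1.7 -5.8]
```

>>> arm_command:
  moves:
    - {"fingers":-1,"dx":-0.0003,"dy":-0.0006,"dz":0,"turn":0.04}
    - {"fingers":-1,"dx":-0.0003,"dy":-0.0006,"dz":0,"turn":0.08}
    - {"fingers":-1,"dx":-0.0003,"dy":-0.0006,"dz":0,"turn":0.12}
    - {"fingers":-1,"dx":-0.0003,"dy":-0.0006,"dz":0,"turn":0.12}

```text
clock: 15.9
position: [0.4636, -0.2196, 0.1685]
ee_rot: [-3.141, 0.0, 2.879]
contact_force: [1.4, -2.4, -4.2]
finger_gap: 0.253
grip_force: 60.2
```

```bash
cat > av.py <<'E'
from h import *
W=[];F=[]
for i in range(6):
    c=arm.read_camera('side'); s=arm.sense(); W.append(s['wrist_torque']);F.append(s['contact_force'])
print(s['clock'],s['position'].round(4),s['ee_rot'].round(4),'F',np.mean(F,0).round(2),'M',np.mean(W,0).round(3),'sd',np.std(W,0).round(3))
P=cloud(c)[140:240,370:450]
# white jaw plate, distance from tower along bore y
d=(P[...,:2]-[.4615,-.2187])@np.array([[np.cos(.397),-np.sin(.397)],[np.sin(.397),np.cos(.397)]])
f=c['frame'][140:240,370:450].astype(int); m=(f.min(-1)>150)&(P[...,2]>.05)&(P[...,2]<.09)&(d[...,1]>.035)
print('plate',m.sum(),np.percentile(d[m][:,1],[10,50,90]).round(4) if m.any() else '')
E
python3 av.py; python3 - <<'E'
from h import *
c=load('side0'); P=cloud(c)[140:240,370:450]
d=(P[...,:2]-[.4615,-.2187])@np.array([[np.cos(.397),-np.sin(.397)],[np.sin(.397),np.cos(.397)]])
f=c['frame'][140:240,370:450].astype(int); m=(f.min(-1)>150)&(P[...,2]>.05)&(P[...,2]<.09)&(d[...,1]>.035)
print('plate0',m.sum(),np.percentile(d[m][:,1],[10,50,90]).round(4))
E
```

```text
16.2 [ 0.4635 -0.2196  0.1685] [-3.1412e+00  4.0000e-04  2.8780e+00] F [ 0.56 -2.55 -4.14] M [-0.813 -0.228  0.024] sd [0.039 0.018 0.022]
plate 108 [0.0461 0.0763 0.0798]
plate0 102 [0.0448 0.0743 0.0783]
```

>>> arm_command:
  moves:
    - {"fingers":-1,"dx":-0.0004,"dy":-0.0005,"dz":0,"turn":0.04}
    - {"fingers":-1,"dx":-0.0004,"dy":-0.0005,"dz":0,"turn":0.08}
    - {"fingers":-1,"dx":-0.0004,"dy":-0.0005,"dz":0,"turn":0.12}
    - {"fingers":-1,"dx":-0.0004,"dy":-0.0005,"dz":0,"turn":0.16}
    - {"fingers":-1,"dx":-0.0004,"dy":-0.0005,"dz":0,"turn":0.16}

```text
clock: 16.82
position: [0.4637, -0.22, 0.1685]
ee_rot: [-3.142, -0.0, 2.718]
contact_force: [0.8, -2.1, -3.6]
finger_gap: 0.25
grip_force: 60.3
```

```bash
python3 av.py
```

```text
17.125 [ 0.4637 -0.22    0.1685] [-3.1416  0.      2.7181] F [ 0.27 -2.15 -2.68] M [-0.724 -0.044  0.048] sd [0.033 0.032 0.015]
plate 109 [0.0467 0.0767 0.0807]
```

>>> arm_command:
  moves:
    - {"fingers":-1,"dx":0,"dy":-0.0003,"dz":-0.0003,"turn":0.04}
    - {"fingers":-1,"dx":0,"dy":-0.0003,"dz":-0.0003,"turn":0.08}
    - {"fingers":-1,"dx":0,"dy":-0.0003,"dz":-0.0003,"turn":0.12}
    - {"fingers":-1,"dx":0,"dy":-0.0003,"dz":-0.0003,"turn":0.12}

```text
clock: 17.62
position: [0.4636, -0.2203, 0.1686]
ee_rot: [3.142, -0.0, 2.598]
contact_force: [0.5, -2.1, -4.2]
finger_gap: 0.251
grip_force: 60.2
```

```bash
python3 av.py
```

```text
17.925 [ 0.4635 -0.2203  0.1686] [ 3.1415e+00 -3.0000e-04  2.5980e+00] F [ 0.21 -2.03 -4.77] M [-0.687 -0.213  0.05 ] sd [0.026 0.019 0.022]
plate 112 [0.0462 0.0772 0.0817]
```

>>> arm_command:
  moves:
    - {"fingers":-1,"dx":0,"dy":0,"dz":0,"turn":0.04}
    - {"fingers":-1,"dx":0,"dy":0,"dz":0,"turn":0.08}
    - {"fingers":-1,"dx":0,"dy":0,"dz":0,"turn":0.12}
    - {"fingers":-1,"dx":0,"dy":0,"dz":0,"turn":0.12}

```text
clock: 18.42
position: [0.4635, -0.2204, 0.1686]
ee_rot: [-3.141, -0.0, 2.478]
contact_force: [0.1, -3.0, -4.7]
finger_gap: 0.247
grip_force: 60.1
```

```bash
python3 av.py
```

```text
18.725 [ 0.4635 -0.2204  0.1686] [-3.1414e+00 -2.0000e-04  2.4780e+00] F [ 0.54 -2.69 -5.37] M [-0.838 -0.171  0.055] sd [0.034 0.018 0.032]
plate 109 [0.0472 0.0778 0.082 ]
```

>>> arm_command:
  moves:
    - {"fingers":-1,"dx":0,"dy":-0.0003,"dz":0,"turn":0.04}
    - {"fingers":-1,"dx":0,"dy":-0.0003,"dz":0,"turn":0.08}
    - {"fingers":-1,"dx":0,"dy":-0.0003,"dz":0,"turn":0.12}
    - {"fingers":-1,"dx":0,"dy":-0.0003,"dz":0,"turn":0.12}

```text
clock: 19.23
position: [0.4633, -0.2206, 0.1686]
ee_rot: [-3.141, -0.0, 2.359]
contact_force: [0.1, -2.3, -7.1]
finger_gap: 0.247
grip_force: 60.0
```

```bash
python3 av.py
```

```text
19.525 [ 0.4633 -0.2205  0.1686] [-3.1415e+00 -1.0000e-04  2.3581e+00] F [ 0.15 -2.4  -6.31] M [-0.848 -0.177  0.165] sd [0.037 0.027 0.028]
plate 107 [0.0463 0.0779 0.0818]
```

>>> arm_command:
  moves:
    - {"fingers":-1,"dx":0,"dy":0,"dz":0,"turn":0.04}
    - {"fingers":-1,"dx":0,"dy":0,"dz":0,"turn":0.08}
    - {"fingers":-1,"dx":0,"dy":0,"dz":0,"turn":0.1}
    - {"fingers":-1,"dx":0,"dy":0,"dz":0,"turn":0.1}

```text
clock: 20.02
position: [0.4633, -0.2206, 0.1686]
ee_rot: [-3.141, -0.0, 2.258]
contact_force: [0.8, -3.2, -6.5]
finger_gap: 0.245
grip_force: 60.0
```

```bash
python3 av.py
```

```text
20.325 [ 0.4633 -0.2206  0.1686] [-3.1413e+00 -1.0000e-04  2.2579e+00] F [ 0.27 -3.17 -6.52] M [-0.99  -0.041  0.274] sd [0.018 0.031 0.029]
plate 111 [0.0471 0.0778 0.082 ]
```

The stop has been reached: the moment climbed to 0.17 and then 0.27 N m, and the plate no longer moves. I'll back off into the slack and then lift.

>>> arm_command:
  moves:
    - {"fingers":-1,"dx":0,"dy":0,"dz":0,"turn":-0.05}
    - {"fingers":-1,"dx":-0.0002,"dy":-0.0001,"dz":0,"turn":-0.1}
    - {"fingers":-1,"dx":-0.0004,"dy":-0.0003,"dz":0,"turn":-0.15}
    - {"fingers":-1,"dx":-0.0004,"dy":-0.0003,"dz":0,"turn":-0.2}
    - {"fingers":-1,"dx":-0.0004,"dy":-0.0003,"dz":0,"turn":-0.2}

```text
clock: 20.95
position: [0.4634, -0.2207, 0.1687]
ee_rot: [3.141, -0.001, 2.457]
contact_force: [0.2, -1.2, -6.6]
finger_gap: 0.249
grip_force: 60.0
```

```bash
python3 av.py
```

```text
21.25 [ 0.4634 -0.2207  0.1687] [ 3.1409e+00 -4.0000e-04  2.4576e+00] F [ 0.22 -1.31 -5.74] M [-0.364 -0.152  0.048] sd [0.055 0.027 0.03 ]
plate 108 [0.0473 0.0778 0.0817]
```

>>> arm_command:
  moves:
    - {"fingers":-1,"dx":0,"dy":0,"dz":0,"turn":-0.04}
    - {"fingers":-1,"dx":0,"dy":0,"dz":-0.002,"turn":-0.04}
    - {"fingers":-1,"dx":0,"dy":0,"dz":-0.004,"turn":-0.04}
    - {"fingers":-1,"dx":0,"dy":0,"dz":-0.006,"turn":-0.04}
    - {"fingers":-1,"dx":0,"dy":0,"dz":-0.006,"turn":-0.04}

```text
clock: 21.88
position: [0.4635, -0.221, 0.175]
ee_rot: [3.141, 0.0, 2.498]
contact_force: [0.3, -0.4, -4.4]
finger_gap: 0.251
grip_force: 60.3
```

```bash
python3 av.py
```

```text
22.175 [ 0.4634 -0.221   0.1746] [ 3.1415e+00 -2.0000e-04  2.4977e+00] F [ 0.31 -0.03 -4.35] M [ 0.022 -0.064 -0.012] sd [0.024 0.036 0.026]
plate 109 [0.0465 0.078  0.0817]
```

>>> arm_command:
  moves:
    - {"fingers":-1,"dx":0,"dy":0,"dz":-0.008,"turn":0}
    - {"fingers":-1,"dx":0,"dy":0,"dz":-0.02,"turn":0}
    - {"fingers":-1,"dx":0,"dy":0,"dz":-0.034,"turn":0}
    - {"fingers":-1,"dx":0,"dy":0,"dz":-0.05,"turn":0}
    - {"fingers":-1,"dx":0,"dy":0,"dz":-0.066,"turn":0}
    - {"fingers":-1,"dx":0,"dy":0,"dz":-0.082,"turn":0}
    - {"fingers":-1,"dx":0,"dy":0,"dz":-0.1,"turn":0}
    - {"fingers":-1,"dx":0,"dy":0,"dz":-0.115,"turn":0}
    - {"fingers":-1,"dx":0,"dy":0,"dz":-0.125,"turn":0}
    - {"fingers":-1,"dx":0,"dy":0,"dz":-0.125,"turn":0}

```text
clock: 23.42
position: [0.4638, -0.2212, 0.3006]
ee_rot: [3.141, 0.002, 2.498]
contact_force: [-0.0, 0.7, -4.5]
finger_gap: 0.249
grip_force: 60.3
```

```bash
python3 av.py; python3 - <<'E'
from keyfit import *
c=snap('side','side5'); s=arm.sense(); print(*keyaxis(c,s['position']))
cr=[cv2.resize(f[120:240,360:460,::-1],(400,480),interpolation=cv2.INTER_CUBIC) for f in (load('side0')['frame'],c['frame'])]
cv2.imwrite('pics/jaw.png',np.hstack(cr))
E
```

```text
23.725 [ 0.4631 -0.2209  0.299 ] [-3.1413e+00 -1.5000e-03  2.4978e+00] F [-0.1   0.03 -4.54] M [ 0.006 -0.008  0.006] sd [0.015 0.019 0.035]
plate 107 [0.0464 0.078  0.0818]
[ 0.46084799 -0.21967304] [ 0.46080577 -0.22021146]
```

View pics/jaw.png

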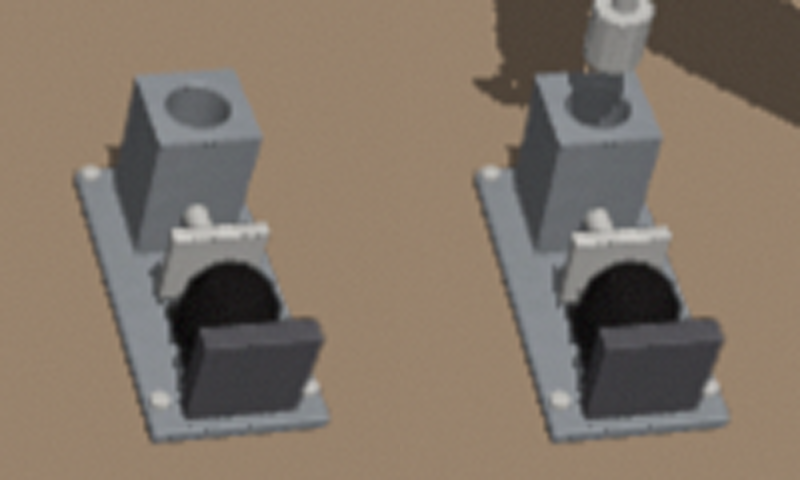

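The two crops show the jaw plate moved forward against the stone (right, at (620,235)), with the key clear above the bore at (618,35). Now back to the stand.

>>> arm_command:
  moves:
    - {"fingers":-1,"dx":0.02,"dy":0.037,"dz":0,"turn":-0.1}
    - {"fingers":-1,"dx":0.045,"dy":0.084,"dz":0,"turn":-0.2}
    - {"fingers":-1,"dx":0.07,"dy":0.131,"dz":0,"turn":-0.3}
    - {"fingers":-1,"dx":0.096,"dy":0.18,"dz":0,"turn":-0.4}
    - {"fingers":-1,"dx":0.122,"dy":0.228,"dz":0,"turn":-0.5}
    - {"fingers":-1,"dx":0.147,"dy":0.275,"dz":0,"turn":-0.6}
    - {"fingers":-1,"dx":0.173,"dy":0.323,"dz":0,"turn":-0.7}
    - {"fingers":-1,"dx":0.196,"dy":0.366,"dz":0,"turn":-0.8}
    - {"fingers":-1,"dx":0.213,"dy":0.398,"dz":0,"turn":-0.94}
    - {"fingers":-1,"dx":0.213,"dy":0.398,"dz":0,"turn":-0.94}

```text
clock: 25.02
position: [0.5318, 0.228, 0.2985]
ee_rot: [3.141, -0.001, -2.841]
contact_force: [0.2, -0.2, -4.0]
finger_gap: 0.25
grip_force: 60.8
```

>>> arm_command:
  moves:
    - {"fingers":-1,"dx":0,"dy":0,"dz":0,"turn":0}
    - {"fingers":-1,"dx":0,"dy":0,"dz":0,"turn":0}
    - {"fingers":-1,"dx":0,"dy":0,"dz":0,"turn":0}

```text
clock: 25.4
position: [0.532, 0.2241, 0.3]
ee_rot: [-3.142, 0.0, -2.847]
contact_force: [-0.2, 0.4, -3.7]
finger_gap: 0.249
grip_force: 60.8
```

```bash
python3 - <<'E'
from keyfit import *
for n in ('side','top'):
    c=arm.read_camera(n); s=arm.sense(); a,b=keyaxis(c,s['position']); print(n,'tcp',s['position'].round(4),s['ee_rot'].round(4),'socket',a.round(4),'shaft',b.round(4))
E
```

```text
side tcp [0.5321 0.2242 0.3   ] [-3.1416e+00  3.0000e-04 -2.8470e+00] socket [0.5313 0.2231] shaft [0.5313 0.2231]
top tcp [0.532  0.2244 0.3   ] [ 3.1416e+00  3.0000e-04 -2.8467e+00] socket [0.5318 0.2246] shaft [0.532 0.225]
```

Centred over the hole within about 0.5 mm in both cameras, so I'll lower it.

>>> arm_command:
  moves:
    - {"fingers":-1,"dx":0,"dy":0,"dz":0.03,"turn":0}
    - {"fingers":-1,"dx":0,"dy":0,"dz":0.06,"turn":0}
    - {"fingers":-1,"dx":0,"dy":0,"dz":0.08,"turn":0}
    - {"fingers":-1,"dx":0,"dy":0,"dz":0.09,"turn":0}
    - {"fingers":-1,"dx":0,"dy":0,"dz":0.1,"turn":0}
    - {"fingers":-1,"dx":0,"dy":0,"dz":0.11,"turn":0}
    - {"fingers":-1,"dx":0,"dy":0,"dz":0.12,"turn":0}
    - {"fingers":-1,"dx":0,"dy":0,"dz":0.13,"turn":0}
    - {"fingers":-1,"dx":0,"dy":0,"dz":0.137,"turn":0}
    - {"fingers":-1,"dx":0,"dy":0,"dz":0.137,"turn":0}

```text
clock: 26.75
position: [0.5315, 0.225, 0.1619]
ee_rot: [-3.141, -0.002, -2.845]
contact_force: [0.0, -0.1, -4.2]
finger_gap: 0.245
grip_force: 60.7
```

>>> arm_command:
  moves:
    - {"fingers":-1,"dx":0,"dy":0,"dz":0.002,"turn":0}
    - {"fingers":-1,"dx":0,"dy":0,"dz":0.004,"turn":0}
    - {"fingers":-1,"dx":0,"dy":0,"dz":0.005,"turn":0}
    - {"fingers":-1,"dx":0,"dy":0,"dz":0.005,"turn":0}

```text
clock: 27.25
position: [0.532, 0.2252, 0.1578]
ee_rot: [3.142, 0.0, -2.845]
contact_force: [-0.5, -0.4, -3.2]
finger_gap: 0.248
grip_force: 61.0
```

>>> arm_command:
  moves:
    - {"fingers":-0.3,"dx":0,"dy":0,"dz":0,"turn":0}
    - {"fingers":0.0,"dx":0,"dy":0,"dz":0,"turn":0}
    - {"fingers":0.2,"dx":0,"dy":0,"dz":0,"turn":0}
    - {"fingers":0.2,"dx":0,"dy":0,"dz":0,"turn":0}
    - {"fingers":0.2,"dx":0,"dy":0,"dz":0,"turn":0}
    - {"fingers":0.2,"dx":0,"dy":0,"dz":0,"turn":0}

```text
clock: 28.0
position: [0.5319, 0.2251, 0.1577]
ee_rot: [-3.142, -0.0, -2.845]
contact_force: [-0.1, -0.1, 0.1]
finger_gap: 0.601
grip_force: 0.0
```

```bash
python3 st.py
```

```text
28.0 [0.5319 0.2251 0.1577] [-3.1416 -0.     -2.8454] [-0.08 -0.13  0.12] [-0.032  0.002 -0.017]
```

>>> arm_command:
  moves:
    - {"fingers":0.2,"dx":0,"dy":0,"dz":-0.01,"turn":0}
    - {"fingers":0.2,"dx":0,"dy":0,"dz":-0.03,"turn":0}
    - {"fingers":0.2,"dx":0,"dy":0,"dz":-0.05,"turn":0}
    - {"fingers":0.2,"dx":0,"dy":0,"dz":-0.08,"turn":0}
    - {"fingers":0.2,"dx":0,"dy":0,"dz":-0.11,"turn":0}
    - {"fingers":0.2,"dx":0,"dy":0,"dz":-0.14,"turn":0}
    - {"fingers":0.2,"dx":0,"dy":0,"dz":-0.14,"turn":0}

```text
clock: 28.88
position: [0.5333, 0.2257, 0.3014]
ee_rot: [3.141, 0.007, -2.845]
contact_force: [-0.0, 0.3, -0.7]
finger_gap: 0.602
grip_force: 0.0
```

```bash
python3 - <<'E'
from keyfit import *
for n in ('side','top'):
    c=snap(n,n+'9'); s=arm.sense(); a,b=keyaxis(c,[.5318,.2245,.1578]); print(n,s['position'].round(3),s['finger_gap'],b.round(4))
    P=cloud(c); x=P[200:320,220:360] if n=='side' else P[200:270,222:290]; m=(x[...,2]>.158)&(x[...,2]<.175)&(np.hypot(x[...,0]-.531,x[...,1]-.225)<.05); q=x[m]; print(len(q),np.median(q[:,2]) if len(q) else '', cv2.minAreaRect(q[:,:2].astype(np.float32)) if len(q) else '')
cv2.imwrite('pics/end.png',load('side9')['frame'][:,:,::-1])
E
```

```text
side [0.533 0.225 0.299] 0.6030515726364108 [0.5315 0.2244]
412 0.1671976622715589 ((0.5313200950622559, 0.22519581019878387), (0.04904305189847946, 0.021824907511472702), 16.473743438720703)
top [0.532 0.225 0.298] 0.5966558593506004 [0.5322 0.2254]
175 0.16925271989042756 ((0.528651237487793, 0.2243586778640747), (0.04362295940518379, 0.02247697114944458), 17.32204818725586)
```

View pics/end.png

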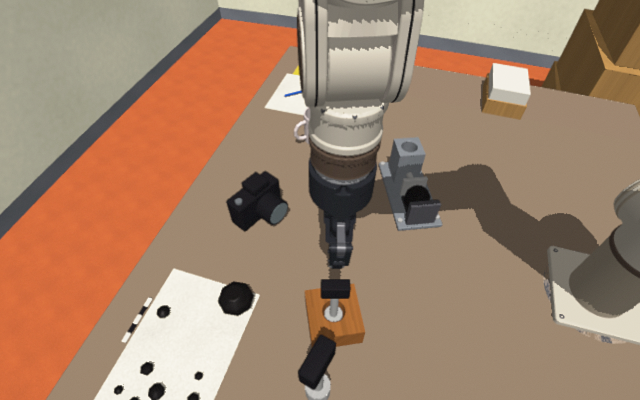

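The key stands upright in its stand at (335,300), with the gripper clear above at (340,240). The camera, mug and stone are where they were, so I'll hand in.

```bash
python3 -c "
from h import *
print(arm.hand_in())"
```

```text
the job is handed in; nothing more can be done
None
```

The nut was turned clockwise to its stop (about 0.27 N m felt) and the jaw plate moved up to the stone. The key is back upright and released in its stand, and the job is handed in; no verdict was returned.

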